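# White-calibrate the reflectance meter

### The arm

A 6-joint arm with a two-finger parallel gripper is mounted at the origin on the work surface. World frame = base frame: x ahead of the robot, y to its left, z up, the work surface at z = 0. Lengths are in m, angles in rad, forces in N, time in s.
With the tool pointing down it reaches from about 0.35 to 0.85 m from the base axis. Payload 8.1 kg.
Tool frame: the origin (TCP) lies between the finger pads; the fingertips stand 14 mm ahead of it and the grasp point (between the pads) lies 5 mm behind it; z points along the fingers, y is the direction in which the jaws open and shut (so a half turn about z gives the same grasp; the last joint's range is limited). The gripper opens to 93 mm and grips with 3 to 60 N. Pads are 15 mm wide; open, the fingers measure 128 mm over their backs; the gripper's body (75 mm by 188 mm) begins 65 mm behind the grasp point.
Start: joints at [-1.305, 0.13, 1.488, -0, 1.523, -0.085], TCP at [0.206, -0.563, 0.233] pointing down, gripper open.
Joint ranges: [-2.96, 2.96], [-0.89, 2.26], [0.02, 2.5], [-1.34, 4.48], [0, 2.73], [-2.66, 2.66]. Speed limits (rad/s): [2.39, 2.39, 2.79, 3.14, 3.14, 3.14].

### API

Orientations are given as a rotation vector (axis times angle).
In Python, from plant import robot gives the robot as it stands.
- The arm moves only by the tool step_arm, never from a script. Its argument "targets" is a list of rows, each an object of numbers: "tx", "ty", "tz": the shift along the tool's x, y, z in mm; "ax", "ay", "az": the turn, a rotation vector about the tool's x, y, z in rad; "grip": the closure in counts, from 0 (fully open) to 255 (shut). In form: [{"tx": .., "ty": .., "tz": .., "ax": .., "ay": .., "az": .., "grip": ..}, ...]. A call has 1 to 20 rows; each row shifts and turns the commanded pose from where the row before left it, along the tool's axes as they then stand; what a row does not reach is not made up. A row lasts 1/10 s, in which the tool goes at most 50 mm and 8.59 degrees, less where a joint would pass 70% of its speed; a pose out of reach is approached as far as the arm can. A call with a gripper value outside its range is refused whole. The fingers move at their own pace and stop on an object; "squeeze" is the grip in N (left out, the last holds). Time passes only in rows, so rows that do not move let the fingers close. It gives the time, the measured TCP pose, the force and the opening at its end, in the units of the state.
- robot.read_state(): the state, without advancing time (a new reading comes with each control period).
- robot.read_camera(name): name is "side" or "top"; returns a dict with "frame" (400x640x3 uint8, blue, green, red), "fx", "fy", "cx", "cy" (pixels), "R" (3x3) and "t" (3): a world point X has camera coordinates R X + t. Camera axes: x right, y down, z forward; pixel columns grow to the right and rows downward; lengths in m; the calibration is good to about 2 mm. A picture is of the moment at which its call begins. There is no depth.
- robot.close_job(): hands the job in, once; it reports no verdict.
The state is a dict: "t": time; "q": joint angles; "dq": joint speeds; "joint_torque": joint torques, N m; "tool_pos": TCP position; "orientation": TCP orientation; "force": force on the tool from outside, world axes, zero at the start; "wrist_torque": the same for the moment, N m; "opening": finger opening in m.
Only numpy, scipy, OpenCV 4.12 (cv2) and the standard library are available. Lean on these libraries where they do the work, as an engineer would, in place of code of your own. Each camera call takes 0.05 s, during which the arm holds its last target.

### The job

Run a white calibration on the reflectance meter: press its blue, then its white, then its green key, one at a time, without pressing the red cancel key. Then pick up the white reference tile by its fin, centre it over the aperture of the sloping measuring head, feel for the slope and press the tile gently and flush onto both rubber seat bars. The meter is reading, so finish while still holding the tile there with a light, steady push; leave the black light trap and everything else on the bench alone.

Things in the scene. Friction and masses are not known exactly. Their poses are not given: they have to be found in the camera images.
- meter: the reflectance meter, a fixed bench instrument 250 (x) x 340 (y) mm; origin at the centre of its underside on the bench, its -x side is the front, z up. Its +y half is a light grey console 110 mm high with the keypad (and a display behind it); its -y half is a dark grey plinth 50 mm high that carries the tilting measuring head between two cheeks. The highest point of the head is at most 185 mm above the bench
- key_blue (a joint): travel of the blue key, 0 up to 0.005 m fully down; spring key, about 1.1 N to start and 4 N fully down, comes back up by itself; counts as pressed beyond 0.0035
- key_white (a joint): travel of the white key, same kind
- key_green (a joint): travel of the green key, same kind
- key_red (a joint): travel of the red cancel key, same kind; not to be pressed
- blue_top (a point): centre of the top of the blue key, a 22 mm square cap standing 10 mm proud of the console, 120 mm above the bench; axes as the meter's. The four keys form a square of 46 mm pitch: front row (nearest the robot) blue at +y, white at -y; back row green behind blue, red behind white
- white_top (a point): centre of the top of the white key
- green_top (a point): centre of the top of the green key
- red_top (a point): centre of the top of the red key
- port (a point): centre of the round aperture of the measuring head, in the plane of the two rubber seat bars (where the tile's face comes to lie). Its z axis is the outward normal of the sloping face (up and towards the meter's front), x runs up the slope, y is level across the head. The face is 110 (x) x 100 (y) mm, 6 mm below the seat plane. The head is clamped at a slope of 0.30 to 0.62 rad from level that differs from run to run and cannot be moved
- seat_upper: black rubber seat bar above the aperture, 8 x 64 mm (long along the port's y), origin at the centre of its top face, 28 mm up the slope from the port centre; gives way along the normal up to 5 mm, about 0.7 N to start and 7.7 N at 5 mm
- seat_lower: the same seat bar below the aperture, 28 mm down the slope from the port centre
- white: the white reference tile in its holder, 105 to 210 g: a white plate 84 (x) x 76 (y) x 8 mm, origin at the centre of its underside (the white measuring face), z out of its back; on the back stands a dark grey grip fin, 40 mm long (x), 14 mm thick (y), its top 44 mm from the origin plane. It lies face down in its tray with the fin up
- dock_white: fixed grey parking tray of the white tile, 96 (x) x 88 (y) mm, floor 6 mm and rims 10 mm above the bench, tile 2 mm clear of the rims on each side; origin at the centre of its underside
- black: the black light trap in a like tray, to be left alone: black plate 84 x 76 x 8 mm with a round black can 54 mm across, 42 mm high over all; origin at the centre of its underside
- vials: blue rack with small vials, 70 x 130 mm, 44 mm high, loose, to be left alone
- amber: amber bottle, 60 mm across, 125 mm high, loose, to be left alone
- beaker: small glass beaker, 64 mm across, 75 mm high, loose, to be left alone
- mouse: black computer mouse, 100 x 62 x 30 mm, loose, to be left alone
- tipbox: clear box with blue lid, 120 x 85 x 53 mm, loose, to be left alone
Not all that is in view belongs to the job. Leave any pink or yellow look-alike of the white alone.

How it is judged:
On the way, in this order (a step that is already met when the one before it is completed fails the run):
1. the blue key is pressed, alone (value of joint key_blue above 0.0035 m and value of joint each of key_white, key_green below 0.0015 m), for 0.05 s.
2. the white key is pressed, alone (value of joint key_white above 0.0035 m and value of joint each of key_blue, key_green below 0.0015 m), for 0.05 s.
3. the green key is pressed, alone (value of joint key_green above 0.0035 m and value of joint each of key_blue, key_white below 0.0015 m), for 0.05 s.
4. the white tile is lifted out of its tray in the fingers (height (world z) of white above 0.03 m and contact force between the fingers and white above 1 N), for 0.1 s.
At the end, for the whole second after the job is handed in: the tile is still in the fingers, at rest, centred over the aperture within 12 mm along and across the slope, within 0.05 rad of the slope of the head, pressed on each of the two seat bars with more than 1.5 N (more than its weight gives); the keys are up again (x of white in the frame of port between -0.012 and 0.012 m and y of white in the frame of port between -0.012 and 0.012 m and angle between the z axis of white and the z axis of port, either way round below 0.05 rad and contact force between white and seat_upper above 1.5 N and contact force between white and seat_lower above 1.5 N and contact force between the fingers and white above 2 N and height (world z) of white above 0.1 m and linear speed of white below 0.01 m/s and value of joint each of key_blue, key_white, key_green below 0.0015 m); the arm keeps its last pose, push and grip.
It fails at once if the red cancel key is pressed (value of joint key_red above 0.0025 m).
It fails at once if the tile is pressed on the meter with more than 25 N (contact force between white and meter above 25 N).
It fails at once if the light trap or another bystander is moved by more than 20 mm (distance of any of black, vials, amber, beaker, mouse, tipbox from where it was at the start of the episode above 0.02 m).
It also fails if it takes over 64 s, if anything falls off the work surface, if the arm or the gripper's body presses on something with over 40 N, if the wrist force passes 120 N, or if a joint passes its speed limit or range.

## Working session

There is one attempt and no reset: what is moved stays moved. The work goes in short steps, Python scripts to look and compute and a tool call to move; the robot and the scene stay as the last step left them, time stands still between calls to the robot, and variables do not carry over. Pictures are saved under pics/ and viewed, and the job is handed in when it is done.

Besides the shell and the picture viewer there is one more tool, called after "Call:" by a JSON object that holds its "fn" and its "kwargs". step_arm: Moves the arm, as the interface text tells. Its arguments: {"type":"object","properties":{"targets":{"type":"array"},"squeeze":{"type":"number"}},"required":["targets"]}

```bash
mkdir -p pics; ls; python3 - <<'E'
from plant import robot
import cv2,pickle
d={}
for n in("side","top"):
    c=robot.read_camera(n);cv2.imwrite(f"pics/{n}0.png",c["frame"]);d[n]=c
    print(n,c["fx"],c["cx"],c["cy"],c["R"],c["t"])
pickle.dump(d,open("c0.pkl","wb"))
print(robot.read_state())
E
```

```text
pics
side 456.77398846031014 314.57454665501297 203.04905817852372 [[ 0.74216587 -0.67003685 -0.015506  ]
 [-0.45094179 -0.48210221 -0.75115176]
 [ 0.49582389  0.5644715  -0.65994742]] [-0.42727892  0.3458346   1.42383516]
top 385.13764095609804 318.20233739482916 199.8138866539169 [[-0.00659382 -0.9997331  -0.02214167]
 [-0.99554668  0.00864526 -0.09387266]
 [ 0.09403902  0.02142409 -0.99533797]] [0.02927527 0.58647869 1.19588963]
{'t': 0.1, 'q': array([-1.30539651e+00,  1.31080356e-01,  1.48914083e+00, -4.56422747e-05,
        1.52302272e+00, -8.54051199e-02]), 'dq': array([ 0.00019928, -0.0016099 , -0.0033918 , -0.00106501, -0.00044494,
       -0.00075746]), 'joint_torque': array([ 3.22797296e-04, -5.61341214e+01, -4.93096590e+01,  7.68799754e-02,
        2.93181126e-02, -5.05973571e-05]), 'tool_pos': array([ 0.20606656, -0.5629852 ,  0.23171172]), 'orientation': array([-3.09177334e+00, -5.47939041e-01,  3.04280746e-04]), 'force': array([-0.37724301, -0.33476036,  0.81746321]), 'wrist_torque': array([0.00342192, 0.00592967, 0.00293059]), 'opening': 0.09279498592725048}
```

View pics/side0.png

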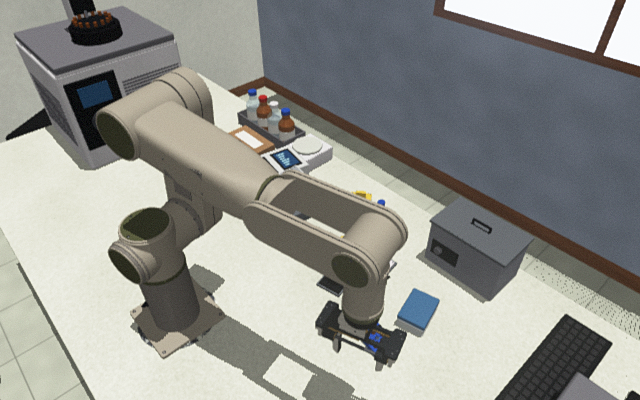

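View pics/top0.png

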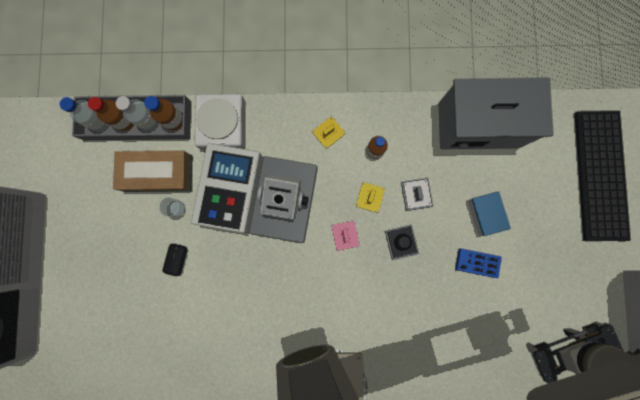

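```bash
python3 - <<'E'
import cv2
f=cv2.imread("pics/top0.png")
cv2.imwrite("pics/m0.png",cv2.resize(f[135:250,185:325],None,fx=5.5,fy=5.2,interpolation=cv2.INTER_CUBIC))
cv2.imwrite("pics/w0.png",cv2.resize(f[170:220,390:445],None,fx=10,fy=10,interpolation=cv2.INTER_CUBIC))
E
```

```text
(no output)
```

View pics/m0.png

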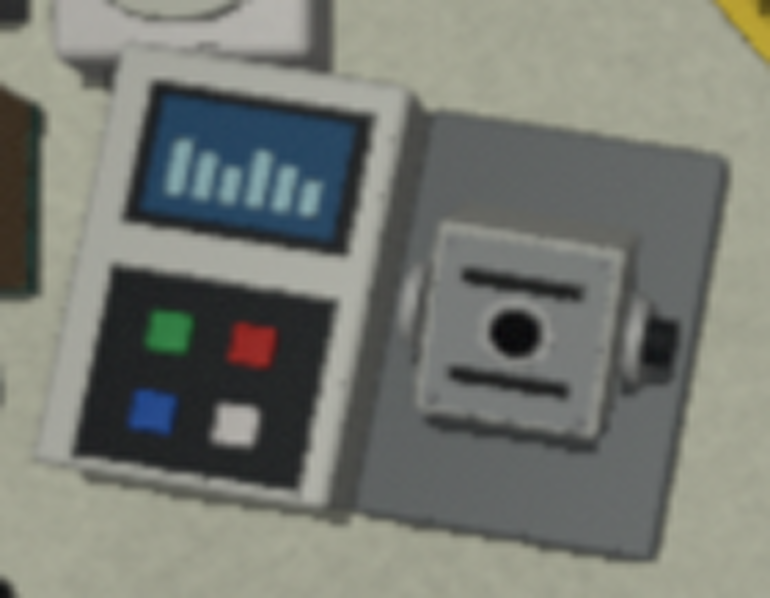

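View pics/w0.png

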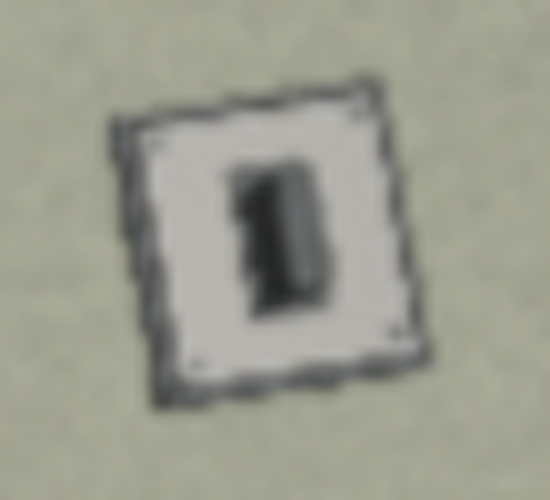

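```bash
cat > h.py <<'E'
import numpy as np,pickle,cv2
from scipy.spatial.transform import Rotation as Rn
D=pickle.load(open("c0.pkl","rb"))
def ray(n,u,v):
    c=D[n];d=np.array([(u-c["cx"])/c["fx"],(v-c["cy"])/c["fy"],1.]);R=np.array(c["R"]);return -R.T@np.array(c["t"]),R.T@d
def onz(n,u,v,z):
    o,d=ray(n,u,v);return o+d*(z-o[2])/d[2]
def proj(n,X):
    c=D[n];p=np.array(c["R"])@np.array(X)+np.array(c["t"]);return np.array([c["cx"]+c["fx"]*p[0]/p[2],c["cy"]+c["fy"]*p[1]/p[2]])
E
python3 - <<'E'
from h import *
def m(x,y,z):return onz("top",185+(x+.5)/5.5-.5,135+(y+.5)/5.2-.5,z)
def w(x,y,z):return onz("top",390+(x+.5)/10-.5,170+(y+.5)/10-.5,z)
np.set_printoptions(precision=4,suppress=True)
for n in D: print(n,ray(n,0,0)[0])
K={k:m(*p,.12) for k,p in dict(green=(169,333),red=(252,345),blue=(153,411),white=(236,424)).items()}
print(K)
A=[m(*p,.11) for p in [(130,43),(413,95),(330,508),(38,460)]];print(A)
B=[m(*p,.05) for p in [(727,158),(655,558)]];print(B)
yaw=lambda v:np.arctan2(v[1],v[0])
print("yaw", yaw(A[0]-A[3]),yaw(A[1]-A[2]),yaw(A[0]-A[1])-np.pi/2,yaw(A[3]-A[2])-np.pi/2,yaw(B[0]-B[1]),yaw(K['green']-K['blue']+K['red']-K['white']),yaw(K['green']-K['red']+K['blue']-K['white'])-np.pi/2)
print("len",[np.linalg.norm(A[i]-A[i-1]) for i in range(4)],np.linalg.norm(B[0]-B[1]))
print("port z.13/.16",m(516,333,.13),m(516,333,.16))
T=[w(*p,.01) for p in [(112,118),(375,75),(430,362),(160,405)]]
print("tray",T,np.mean(T,0),[np.linalg.norm(T[i]-T[i-1]) for i in range(4)],yaw(T[0]-T[3]+T[1]-T[2]),yaw(T[0]-T[1]+T[3]-T[2])-np.pi/2)
print("fin",w(302,230,.05),yaw(w(285,165,.05)-w(307,308,.05)))
E
```

```text
side [-0.2329 -0.9233  1.1928]
top [ 0.4716 -0.0014  1.246 ]
{'green': array([0.5841, 0.327 , 0.12  ]), 'red': array([0.5769, 0.282 , 0.12  ]), 'blue': array([0.5398, 0.3348, 0.12  ]), 'white': array([0.5321, 0.2899, 0.12  ])}
[array([0.7548, 0.3546, 0.11  ]), array([0.7223, 0.1982, 0.11  ]), array([0.4845, 0.241 , 0.11  ]), array([0.5129, 0.3997, 0.11  ])]
[array([0.6947, 0.0281, 0.05  ]), array([0.4543, 0.0701, 0.05  ])]
yaw -0.1840420201193802 -0.17839119243955578 -0.2049963861254238 -0.17709649557955887 -0.17285384277218513 -0.17464930445460985 -0.16506504145807233
len [np.float64(0.24609914845839134), np.float64(0.1597894176064163), np.float64(0.2416358861362353), np.float64(0.16112366008456833)] 0.24405499093923957
port z.13/.16 [0.5815 0.1387 0.13  ] [0.5786 0.135  0.16  ]
tray [array([ 0.6458, -0.2414,  0.01  ]), array([ 0.659 , -0.3261,  0.01  ]), array([ 0.5661, -0.3405,  0.01  ]), array([ 0.553 , -0.2542,  0.01  ])] [ 0.606  -0.2905  0.01  ] [np.float64(0.0936817393239572), np.float64(0.08573948146586127), np.float64(0.09398500224894897), np.float64(0.08731509746200317)] 0.14572862538319536 0.15218773498887117
fin [ 0.6045 -0.2914  0.05  ] 0.12027307015595133
```

```bash
cat >> h.py <<'E'
def Rt(yaw,tilt=0):
    # tool x along yaw, z down; tilt: tool z leans to +x(yaw)
    n=Rn.from_euler('z',yaw)*Rn.from_euler('x',np.pi)
    return n*Rn.from_euler('y',tilt)
def delta(p,R=None,s=None):
    from plant import robot
    s=s or robot.read_state();R0=Rn.from_rotvec(s["orientation"])
    print("t",round(s["t"],2),"pos",np.round(s["tool_pos"],4),"op",round(s["opening"],4),"F",np.round(s["force"],2))
    if R is not None:print("turn (tool)",np.round((R0.inv()*R).as_rotvec(),4))
    if R is None:R=R0
    print("shift before turn",np.round(R0.inv().apply(np.array(p)-s["tool_pos"])*1000,1),"after turn",np.round(R.inv().apply(np.array(p)-s["tool_pos"])*1000,1))
E
python3 - <<'E'
from h import *
print(Rt(0,.3).apply([[1,0,0],[0,0,1]]))
delta([.45,-.3,.28],Rt(-.175))
E
```

```text
[[ 9.55336489e-01  3.61907875e-17  2.95520207e-01]
 [ 2.95520207e-01 -1.16994977e-16 -9.55336489e-01]]
t 0.1 pos [ 0.2061 -0.563   0.2317] op 0.0928 F [-0.38 -0.33  0.82]
turn (tool) [-1.600e-03  3.000e-04  5.258e-01]
shift before turn [ 319.5 -163.2  -48. ] after turn [ 194.4 -301.4  -48.3]
```

Call:
{"fn": "step_arm", "kwargs": {"targets": [{"tz": -10,"az": 0.105,"grip": 255},{"tz": -10,"az": 0.105},{"tz": -10,"az": 0.105},{"tz": -10,"az": 0.105},{"tz": -8,"az": 0.105},{"tx": 24,"ty": -37.7},{"tx": 24,"ty": -37.7},{"tx": 24,"ty": -37.7},{"tx": 24,"ty": -37.7},{"tx": 24,"ty": -37.7},{"tx": 24,"ty": -37.7},{"tx": 24,"ty": -37.7},{"tx": 24,"ty": -37.7}], "squeeze": 20}}

```text
schema error: expected keys tx, ty, tz, ax, ay, az, grip
```

```bash
python3 - <<'E'
from h import *
delta([.54,.335,.20],Rt(-.175))
E
```

```text
t 0.1 pos [ 0.2061 -0.563   0.2317] op 0.0928 F [-0.38 -0.33  0.82]
turn (tool) [-1.600e-03  3.000e-04  5.258e-01]
shift before turn [ 622.2 -728.5   33. ] after turn [ 172.5 -942.4   31.7]
```

All keys needed in each row.

Call:
{"fn": "step_arm", "kwargs": {"targets": [{"tx": 0,"ty": 0,"tz": -10,"ax": 0,"ay": 0,"az": 0.105,"grip": 255},{"tx": 0,"ty": 0,"tz": -10,"ax": 0,"ay": 0,"az": 0.105,"grip": 255},{"tx": 0,"ty": 0,"tz": -10,"ax": 0,"ay": 0,"az": 0.105,"grip": 255},{"tx": 0,"ty": 0,"tz": -10,"ax": 0,"ay": 0,"az": 0.105,"grip": 255},{"tx": 0,"ty": 0,"tz": -8,"ax": 0,"ay": 0,"az": 0.105,"grip": 255},{"tx": 24,"ty": -37,"tz": 0,"ax": 0,"ay": 0,"az": 0,"grip": 255},{"tx": 24,"ty": -37,"tz": 0,"ax": 0,"ay": 0,"az": 0,"grip": 255},{"tx": 24,"ty": -37,"tz": 0,"ax": 0,"ay": 0,"az": 0,"grip": 255},{"tx": 24,"ty": -37,"tz": 0,"ax": 0,"ay": 0,"az": 0,"grip": 255},{"tx": 24,"ty": -37,"tz": 0,"ax": 0,"ay": 0,"az": 0,"grip": 255},{"tx": 24,"ty": -37,"tz": 0,"ax": 0,"ay": 0,"az": 0,"grip": 255},{"tx": 24,"ty": -37,"tz": 0,"ax": 0,"ay": 0,"az": 0,"grip": 255},{"tx": 24,"ty": -37,"tz": 0,"ax": 0,"ay": 0,"az": 0,"grip": 255}], "squeeze": 20}}

```text
t: 1.4
tool_pos: [0.4474, -0.3036, 0.2803]
orientation: [-3.129, 0.273, 0.001]
force: [1.0, -0.9, -0.3]
opening: 0.0003
```

```bash
python3 - <<'E'
from h import *
delta([.54,.335,.24],Rt(-.175))
E
```

```text
t 1.4 pos [ 0.4474 -0.3036  0.2803] op 0.0003 F [ 0.97 -0.87 -0.29]
turn (tool) [-0.0002  0.0005  0.0007]
shift before turn [ -19.5 -644.9   40.4] after turn [ -20.  -644.9   40.3]
```

Call:
{"fn": "step_arm", "kwargs": {"targets": [{"tx": 0,"ty": -40,"tz": 0,"ax": 0,"ay": 0,"az": 0,"grip": 255},{"tx": 0,"ty": -40,"tz": 0,"ax": 0,"ay": 0,"az": 0,"grip": 255},{"tx": 0,"ty": -40,"tz": 0,"ax": 0,"ay": 0,"az": 0,"grip": 255},{"tx": 0,"ty": -40,"tz": 0,"ax": 0,"ay": 0,"az": 0,"grip": 255},{"tx": 0,"ty": -40,"tz": 0,"ax": 0,"ay": 0,"az": 0,"grip": 255},{"tx": 0,"ty": -40,"tz": 0,"ax": 0,"ay": 0,"az": 0,"grip": 255},{"tx": 0,"ty": -40,"tz": 0,"ax": 0,"ay": 0,"az": 0,"grip": 255},{"tx": 0,"ty": -40,"tz": 0,"ax": 0,"ay": 0,"az": 0,"grip": 255},{"tx": 0,"ty": -40,"tz": 0,"ax": 0,"ay": 0,"az": 0,"grip": 255},{"tx": 0,"ty": -40,"tz": 0,"ax": 0,"ay": 0,"az": 0,"grip": 255},{"tx": 0,"ty": -40,"tz": 0,"ax": 0,"ay": 0,"az": 0,"grip": 255},{"tx": 0,"ty": -40,"tz": 0,"ax": 0,"ay": 0,"az": 0,"grip": 255},{"tx": -5,"ty": -40,"tz": 0,"ax": 0,"ay": 0,"az": 0,"grip": 255},{"tx": -5,"ty": -40,"tz": 10,"ax": 0,"ay": 0,"az": 0,"grip": 255},{"tx": -5,"ty": -40,"tz": 15,"ax": 0,"ay": 0,"az": 0,"grip": 255},{"tx": -5,"ty": -40,"tz": 15,"ax": 0,"ay": 0,"az": 0,"grip": 255},{"tx": 0,"ty": -5,"tz": 0,"ax": 0,"ay": 0,"az": 0,"grip": 255},{"tx": 0,"ty": 0,"tz": 0,"ax": 0,"ay": 0,"az": 0,"grip": 255}]}}

```text
t: 3.2
tool_pos: [0.5379, 0.3343, 0.2392]
orientation: [3.128, -0.27, -0.003]
force: [0.9, -0.9, -0.3]
opening: 0.0004
```

```bash
python3 - <<'E'
from h import *
from plant import robot
delta([.54,.335,.15],Rt(-.175))
for n in("side","top"):
    c=robot.read_camera(n);cv2.imwrite(f"pics/{n}1.png",c["frame"])
f=cv2.imread("pics/side1.png")
cv2.imwrite("pics/s1c.png",cv2.resize(f[100:260,180:390],None,fx=3.7,fy=3.7,interpolation=cv2.INTER_CUBIC))
f=cv2.imread("pics/top1.png")
cv2.imwrite("pics/t1c.png",cv2.resize(f[130:330,180:420],None,fx=3,fy=3,interpolation=cv2.INTER_CUBIC))
E
```

```text
t 3.2 pos [0.5379 0.3343 0.2392] op 0.0004 F [ 0.86 -0.85 -0.3 ]
turn (tool) [0.0017 0.002  0.003 ]
shift before turn [ 2.2 -1.2 89.2] after turn [ 2.  -1.1 89.2]
```

View pics/s1c.png

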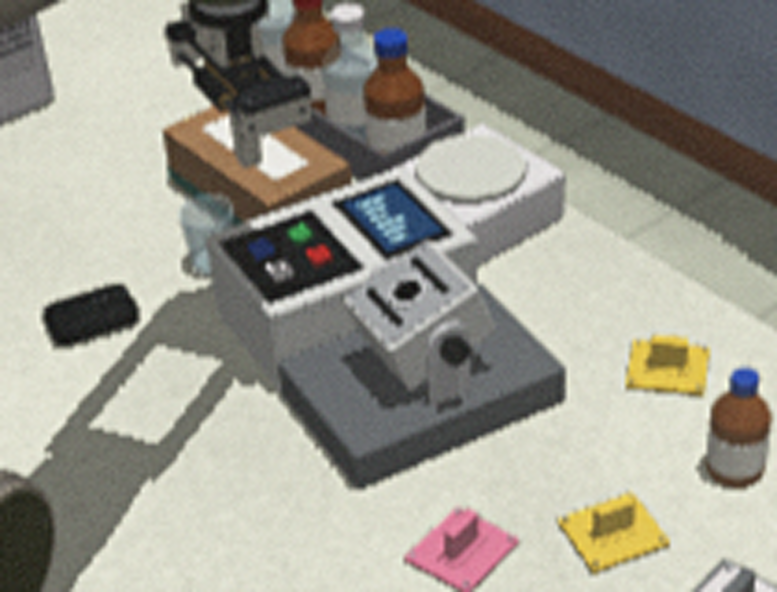

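View pics/t1c.png

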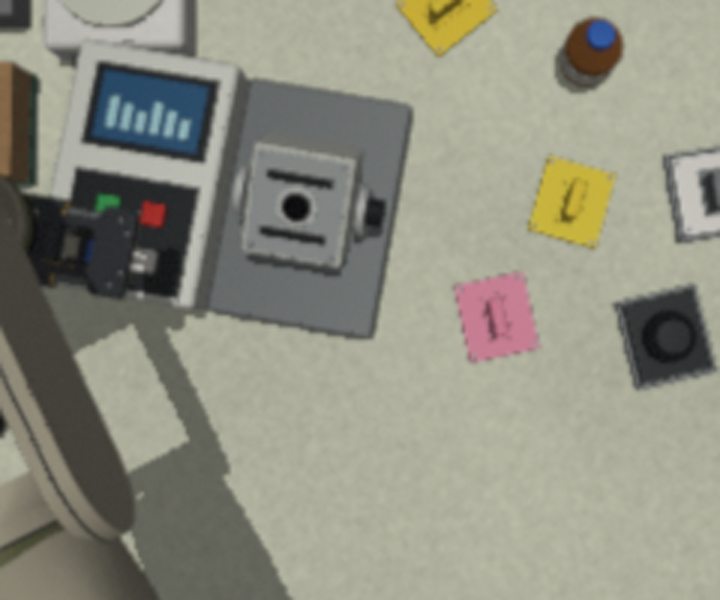

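```bash
cat >> h.py <<'E'
def tri(a,b):
    o1,d1=ray("top",*a);o2,d2=ray("side",*b);d1/=np.linalg.norm(d1);d2/=np.linalg.norm(d2)
    s=np.linalg.lstsq(np.c_[d1,-d2],o2-o1,rcond=None)[0];p,q=o1+s[0]*d1,o2+s[1]*d2
    return (p+q)/2,np.linalg.norm(p-q)
E
python3 - <<'E'
from h import *
np.set_printoptions(precision=4,suppress=True)
S=lambda x,y:(180+(x+.5)/3.7-.5,100+(y+.5)/3.7-.5)
M=lambda x,y:(185+(x+.5)/5.5-.5,135+(y+.5)/5.2-.5)
for n,a,b in [("blue",(153,411),(262,247)),("white",(236,424),(278,270)),("green",(169,333),(300,233)),("red",(252,345),(319,254)),("port",(516,333),(408,290)),
 ("su+y",(463,274),(416,260)),("su-y",(581,295),(447,289)),("sl+y",(450,374),(371,291)),("sl-y",(567,391),(400,323)),
 ("c lf",(422,412),(346,294)),("c rf",(603,440),(393,345)),("c lb",(440,222),(424,248)),("c rb",(634,245),(475,289))]:
    print(n,*tri(M(*a),S(*b)))
delta([.5395,.335,.144],Rt(-.175))
E
```

```text
blue [0.5403 0.3368 0.113 ] 5.8807487487761036e-05
white [0.5312 0.2933 0.1111] 0.003396073567532543
green [0.5849 0.3288 0.1133] 0.000251749863834268
red [0.5771 0.2839 0.1136] 0.0010087291707840148
port [0.5795 0.1366 0.1482] 0.0005314635565755389
su+y [0.6122 0.1634 0.1539] 0.0003315964951031409
su-y [0.5998 0.1011 0.1588] 0.0012092732665291532
sl+y [0.5586 0.1722 0.1378] 0.0012383597493249166
sl-y [0.5477 0.111  0.1387] 0.0010322264331493085
c lf [0.5377 0.1868 0.1367] 0.0016019959768324595
c rf [0.5212 0.0916 0.1374] 0.0011605574150018241
c lb [0.6397 0.1787 0.1471] 0.00629440580787676
c rb [0.6224 0.0766 0.1615] 0.009593542259320133
t 3.3 pos [0.5389 0.3327 0.2409] op 0.0005 F [-0.47  0.02  1.44]
turn (tool) [ 0.0004 -0.0003  0.0006]
shift before turn [ 0.1 -2.4 96.9] after turn [ 0.2 -2.3 96.9]
```

Call:
{"fn": "step_arm", "kwargs": {"targets": [{"tx": 0,"ty": -1,"tz": 30,"ax": 0,"ay": 0,"az": 0,"grip": 255},{"tx": 0,"ty": -1,"tz": 30,"ax": 0,"ay": 0,"az": 0,"grip": 255},{"tx": 0,"ty": 0,"tz": 30,"ax": 0,"ay": 0,"az": 0,"grip": 255},{"tx": 0,"ty": 0,"tz": 10,"ax": 0,"ay": 0,"az": 0,"grip": 255},{"tx": 0,"ty": 0,"tz": 3,"ax": 0,"ay": 0,"az": 0,"grip": 255},{"tx": 0,"ty": 0,"tz": 2,"ax": 0,"ay": 0,"az": 0,"grip": 255},{"tx": 0,"ty": 0,"tz": 2,"ax": 0,"ay": 0,"az": 0,"grip": 255},{"tx": 0,"ty": 0,"tz": 0,"ax": 0,"ay": 0,"az": 0,"grip": 255}]}}

```text
t: 4.1
tool_pos: [0.5398, 0.3357, 0.1351]
orientation: [-3.129, 0.273, -0.003]
force: [0.3, -0.1, 0.1]
opening: 0.0002
```

Call:
{"fn": "step_arm", "kwargs": {"targets": [{"tx": 0,"ty": 0,"tz": 2,"ax": 0,"ay": 0,"az": 0,"grip": 255},{"tx": 0,"ty": 0,"tz": 1.5,"ax": 0,"ay": 0,"az": 0,"grip": 255},{"tx": 0,"ty": 0,"tz": 0,"ax": 0,"ay": 0,"az": 0,"grip": 255}]}}

```text
t: 4.4
tool_pos: [0.5398, 0.3358, 0.1309]
orientation: [-3.129, 0.273, -0.003]
force: [2.8, -0.1, 2.7]
opening: 0.0007
```

Call:
{"fn": "step_arm", "kwargs": {"targets": [{"tx": 0,"ty": 0,"tz": 1,"ax": 0,"ay": 0,"az": 0,"grip": 255},{"tx": 0,"ty": 0,"tz": 0.5,"ax": 0,"ay": 0,"az": 0,"grip": 255},{"tx": 0,"ty": 0,"tz": 0.5,"ax": 0,"ay": 0,"az": 0,"grip": 255},{"tx": 0,"ty": 0,"tz": 0,"ax": 0,"ay": 0,"az": 0,"grip": 255}]}}

```text
t: 4.8
tool_pos: [0.5397, 0.3358, 0.1293]
orientation: [-3.129, 0.273, -0.002]
force: [1.7, 1.1, 7.7]
opening: 0.0007
```

Call:
{"fn": "step_arm", "kwargs": {"targets": [{"tx": 0,"ty": 0,"tz": -10,"ax": 0,"ay": 0,"az": 0,"grip": 255},{"tx": 0,"ty": 0,"tz": -10,"ax": 0,"ay": 0,"az": 0,"grip": 255},{"tx": 0,"ty": 15,"tz": 0,"ax": 0,"ay": 0,"az": 0,"grip": 255},{"tx": 0,"ty": 15,"tz": 0,"ax": 0,"ay": 0,"az": 0,"grip": 255},{"tx": 0,"ty": 16,"tz": 0,"ax": 0,"ay": 0,"az": 0,"grip": 255},{"tx": 0,"ty": 0,"tz": 10,"ax": 0,"ay": 0,"az": 0,"grip": 255},{"tx": 0,"ty": 0,"tz": 4,"ax": 0,"ay": 0,"az": 0,"grip": 255},{"tx": 0,"ty": 0,"tz": 2,"ax": 0,"ay": 0,"az": 0,"grip": 255},{"tx": 0,"ty": 0,"tz": 2,"ax": 0,"ay": 0,"az": 0,"grip": 255},{"tx": 0,"ty": 0,"tz": 1,"ax": 0,"ay": 0,"az": 0,"grip": 255},{"tx": 0,"ty": 0,"tz": 1,"ax": 0,"ay": 0,"az": 0,"grip": 255},{"tx": 0,"ty": 0,"tz": 0,"ax": 0,"ay": 0,"az": 0,"grip": 255}]}}

```text
t: 6.0
tool_pos: [0.5308, 0.2904, 0.1292]
orientation: [3.129, -0.273, -0.001]
force: [-7.0, -4.2, 9.7]
opening: 0.0006
```

Call:
{"fn": "step_arm", "kwargs": {"targets": [{"tx": 0,"ty": 0,"tz": 0,"ax": 0,"ay": 0,"az": 0,"grip": 255},{"tx": 0,"ty": 0,"tz": -10,"ax": 0,"ay": 0,"az": 0,"grip": 255},{"tx": 0,"ty": 0,"tz": -10,"ax": 0,"ay": 0,"az": 0,"grip": 255},{"tx": 15,"ty": -15,"tz": 0,"ax": 0,"ay": 0,"az": 0,"grip": 255},{"tx": 15,"ty": -15,"tz": 0,"ax": 0,"ay": 0,"az": 0,"grip": 255},{"tx": 16,"ty": -16,"tz": 0,"ax": 0,"ay": 0,"az": 0,"grip": 255},{"tx": 0,"ty": 0,"tz": 10,"ax": 0,"ay": 0,"az": 0,"grip": 255}]}}

```text
t: 6.7
tool_pos: [0.587, 0.3294, 0.1403]
orientation: [-3.127, 0.272, -0.006]
force: [-0.4, -0.2, 0.4]
opening: 0.0005
```

```bash
python3 - <<'E'
from h import *
from plant import robot
delta([.584,.327,.134],Rt(-.175))
for n in("side","top"):
    c=robot.read_camera(n);f=c["frame"]
    cv2.imwrite(f"pics/{n}2.png",cv2.resize(f[100:260,180:390] if n=="side" else f[135:250,185:325],None,fx=3.7,fy=3.7,interpolation=cv2.INTER_CUBIC))
E
```

```text
t 6.7 pos [0.587  0.3294 0.1403] op 0.0005 F [-0.44 -0.18  0.42]
turn (tool) [-0.0032 -0.0039  0.0013]
shift before turn [-2.5  2.9  6.3] after turn [-2.5  2.9  6.3]
```

View pics/side2.png

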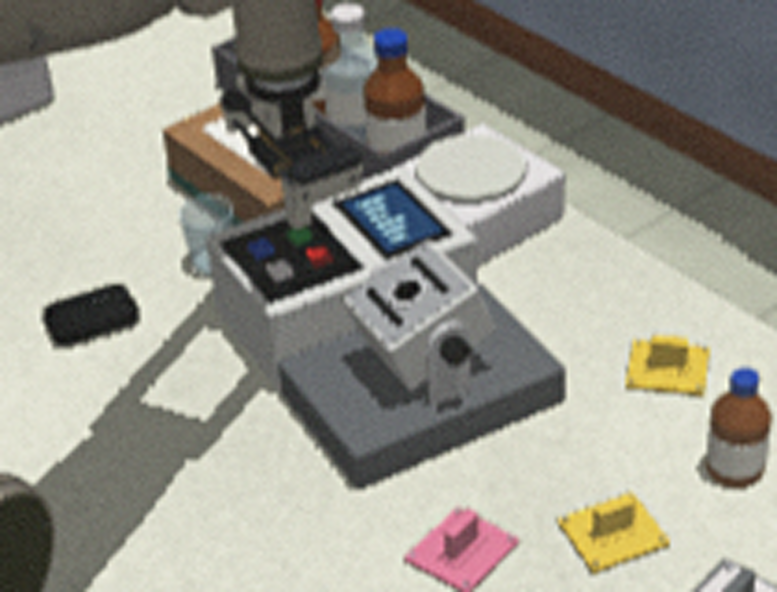

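Call:
{"fn": "step_arm", "kwargs": {"targets": [{"tx": -2,"ty": 2,"tz": 3,"ax": 0,"ay": 0,"az": 0,"grip": 255},{"tx": 0,"ty": 0,"tz": 3,"ax": 0,"ay": 0,"az": 0,"grip": 255},{"tx": 0,"ty": 0,"tz": 2,"ax": 0,"ay": 0,"az": 0,"grip": 255},{"tx": 0,"ty": 0,"tz": 1,"ax": 0,"ay": 0,"az": 0,"grip": 255},{"tx": 0,"ty": 0,"tz": 1,"ax": 0,"ay": 0,"az": 0,"grip": 255},{"tx": 0,"ty": 0,"tz": 0.5,"ax": 0,"ay": 0,"az": 0,"grip": 255},{"tx": 0,"ty": 0,"tz": 0,"ax": 0,"ay": 0,"az": 0,"grip": 255}]}}

```text
t: 7.5
tool_pos: [0.5817, 0.3256, 0.1292]
orientation: [3.129, -0.273, -0.0]
force: [-7.3, -3.3, 11.0]
opening: 0.0006
```

Call:
{"fn": "step_arm", "kwargs": {"targets": [{"tx": 0,"ty": 0,"tz": -10,"ax": 0,"ay": 0,"az": 0,"grip": 255},{"tx": 0,"ty": 0,"tz": -40,"ax": 0,"ay": 0,"az": 0,"grip": 255},{"tx": 0,"ty": 0,"tz": -40,"ax": 0,"ay": 0,"az": 0,"grip": 255},{"tx": 0,"ty": 20,"tz": -40,"ax": 0,"ay": 0,"az": 0,"grip": 255},{"tx": 8,"ty": 37,"tz": -20,"ax": 0,"ay": 0,"az": 0,"grip": 255},{"tx": 8,"ty": 37,"tz": 0,"ax": 0,"ay": 0,"az": 0,"grip": 255},{"tx": 8,"ty": 37,"tz": 0,"ax": 0,"ay": 0,"az": 0,"grip": 255},{"tx": 8,"ty": 37,"tz": 0,"ax": 0,"ay": 0,"az": 0,"grip": 255},{"tx": 8,"ty": 37,"tz": 0,"ax": 0,"ay": 0,"az": 0,"grip": 255},{"tx": 8,"ty": 37,"tz": 0,"ax": 0,"ay": 0,"az": 0,"grip": 255},{"tx": 8,"ty": 37,"tz": 0,"ax": 0,"ay": 0,"az": 0,"grip": 255},{"tx": 8,"ty": 37,"tz": 0,"ax": 0,"ay": 0,"az": 0,"grip": 255},{"tx": 8,"ty": 37,"tz": 0,"ax": 0,"ay": 0,"az": 0,"grip": 255},{"tx": 8,"ty": 37,"tz": 0,"ax": 0,"ay": 0,"az": 0,"grip": 0},{"tx": 8,"ty": 37,"tz": 0,"ax": 0,"ay": 0,"az": 0,"grip": 0},{"tx": 8,"ty": 37,"tz": 0,"ax": 0,"ay": 0,"az": 0,"grip": 0},{"tx": 8,"ty": 37,"tz": 0,"ax": 0,"ay": 0,"az": -0.08,"grip": 0},{"tx": 8,"ty": 37,"tz": 0,"ax": 0,"ay": 0,"az": -0.08,"grip": 0},{"tx": 0,"ty": 20,"tz": 0,"ax": 0,"ay": 0,"az": -0.08,"grip": 0},{"tx": 0,"ty": 0,"tz": 0,"ax": 0,"ay": 0,"az": -0.08,"grip": 0}]}}

```text
t: 9.5
tool_pos: [0.6014, -0.2466, 0.2775]
orientation: [3.132, 0.228, 0.0]
force: [-0.7, 1.1, 0.5]
opening: 0.0515
```

```bash
python3 - <<'E'
from h import *
from plant import robot
delta([.605,-.291,.08],Rt(.149))
c=robot.read_camera("side");f=c["frame"]
cv2.imwrite(f"pics/side3.png",f);cv2.imwrite(f"pics/s3c.png",cv2.resize(f[200:360,280:490],None,fx=3.7,fy=3.7,interpolation=cv2.INTER_CUBIC))
E
```

```text
t 9.5 pos [ 0.6014 -0.2466  0.2775] op 0.0515 F [-0.7   1.1   0.55]
turn (tool) [ 0.001  -0.     -0.0035]
shift before turn [ -2.9  44.2 197.6] after turn [ -3.   44.4 197.5]
```

View pics/side3.png

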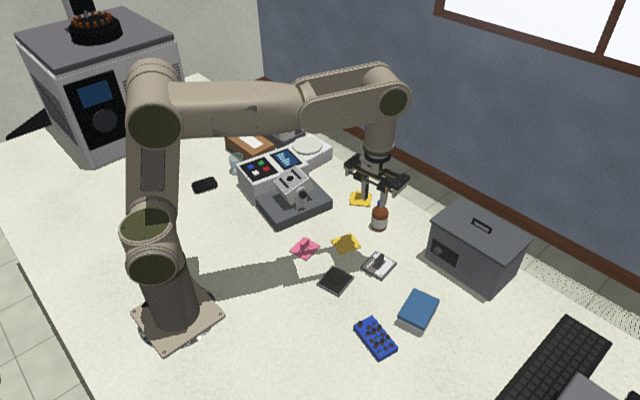

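View pics/s3c.png

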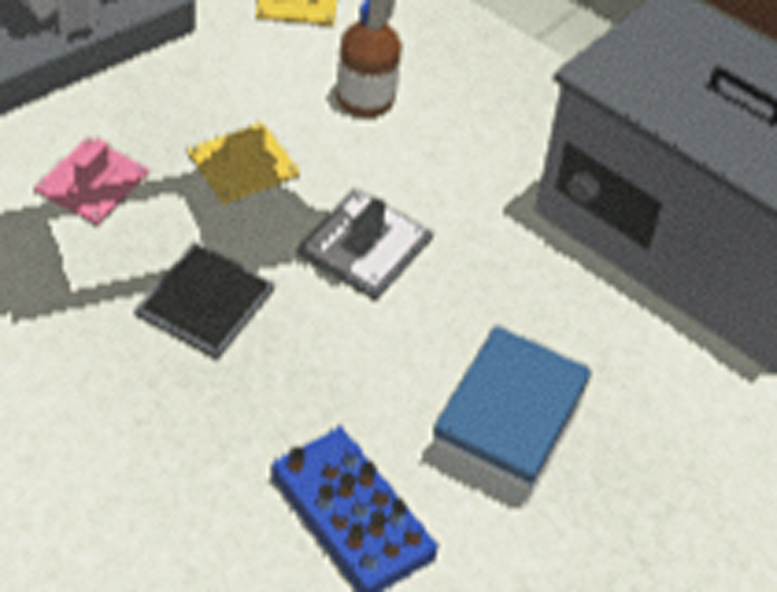

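```bash
python3 - <<'E'
from h import *
np.set_printoptions(precision=4,suppress=True)
S=lambda x,y:(280+(x+.5)/3.7-.5,200+(y+.5)/3.7-.5)
P=[onz("side",*S(*p),.01) for p in [(352,188),(433,236),(377,299),(298,249)]]
print(P,np.mean(P,0))
delta([.605,-.291,.08],Rt(.149))
E
```

```text
[array([ 0.6412, -0.2421,  0.01  ]), array([ 0.6512, -0.3329,  0.01  ]), array([ 0.5584, -0.3471,  0.01  ]), array([ 0.5492, -0.2595,  0.01  ])] [ 0.6    -0.2954  0.01  ]
t 9.55 pos [ 0.6016 -0.2451  0.2776] op 0.0559 F [-1.03  0.07  0.38]
turn (tool) [ 0.0003 -0.0003  0.0024]
shift before turn [ -3.6  45.8 197.7] after turn [ -3.5  45.9 197.6]
```

Call:
{"fn": "step_arm", "kwargs": {"targets": [{"tx": -4,"ty": 24,"tz": 40,"ax": 0,"ay": 0,"az": 0,"grip": 0},{"tx": 0,"ty": 23,"tz": 40,"ax": 0,"ay": 0,"az": 0,"grip": 0},{"tx": 0,"ty": 0,"tz": 40,"ax": 0,"ay": 0,"az": 0,"grip": 0},{"tx": 0,"ty": 0,"tz": 40,"ax": 0,"ay": 0,"az": 0,"grip": 0},{"tx": 0,"ty": 0,"tz": 20,"ax": 0,"ay": 0,"az": 0,"grip": 0},{"tx": 0,"ty": 0,"tz": 10,"ax": 0,"ay": 0,"az": 0,"grip": 0},{"tx": 0,"ty": 0,"tz": 0,"ax": 0,"ay": 0,"az": 0,"grip": 0}]}}

```text
t: 10.25
tool_pos: [0.6041, -0.2895, 0.0864]
orientation: [-3.132, -0.228, 0.003]
force: [0.2, 0.1, 0.5]
opening: 0.0931
```

```bash
python3 - <<'E'
from h import *
from plant import robot
delta([.604,-.292,.033],Rt(.149))
for n in("side","top"):
    f=robot.read_camera(n)["frame"];f=f[210:300,330:430] if n=="side" else f[150:250,360:480]
    cv2.imwrite(f"pics/{n}4.png",cv2.resize(f,None,fx=6,fy=6,interpolation=cv2.INTER_CUBIC))
E
```

```text
t 10.25 pos [ 0.6041 -0.2895  0.0864] op 0.0931 F [0.24 0.14 0.48]
turn (tool) [-0.0014  0.0017 -0.0037]
shift before turn [-0.4  2.5 53.4] after turn [-0.5  2.4 53.4]
```

View pics/side4.png

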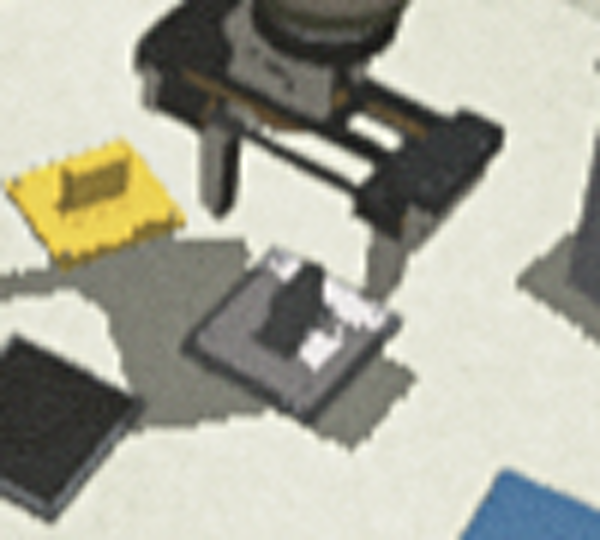

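View pics/top4.png

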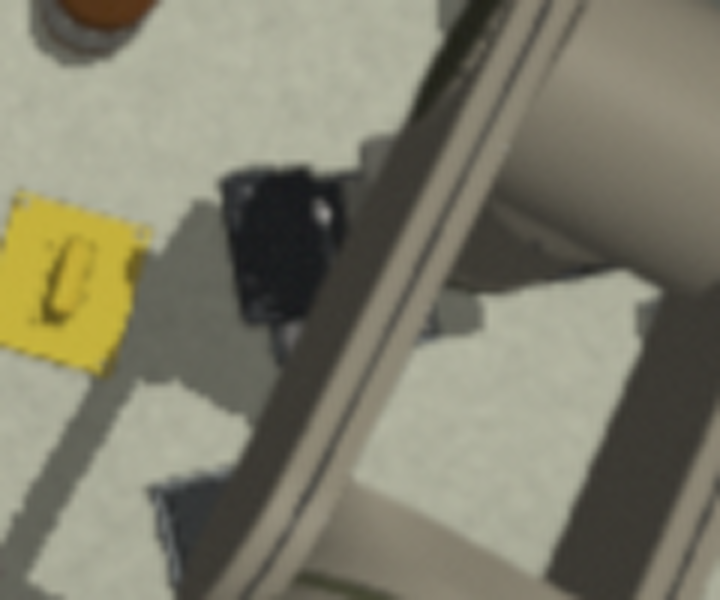

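Call:
{"fn": "step_arm", "kwargs": {"targets": [{"tx": 0,"ty": 1.5,"tz": 20,"ax": 0,"ay": 0,"az": 0,"grip": 0},{"tx": 0,"ty": 0,"tz": 20,"ax": 0,"ay": 0,"az": 0,"grip": 0},{"tx": 0,"ty": 0,"tz": 10,"ax": 0,"ay": 0,"az": 0,"grip": 0},{"tx": 0,"ty": 0,"tz": 2,"ax": 0,"ay": 0,"az": 0,"grip": 150},{"tx": 0,"ty": 0,"tz": 0,"ax": 0,"ay": 0,"az": 0,"grip": 180},{"tx": 0,"ty": 0,"tz": 0,"ax": 0,"ay": 0,"az": 0,"grip": 255},{"tx": 0,"ty": 0,"tz": 0,"ax": 0,"ay": 0,"az": 0,"grip": 255},{"tx": 0,"ty": 0,"tz": 0,"ax": 0,"ay": 0,"az": 0,"grip": 255},{"tx": 0,"ty": 0,"tz": 0,"ax": 0,"ay": 0,"az": 0,"grip": 255},{"tx": 0,"ty": 0,"tz": 0,"ax": 0,"ay": 0,"az": 0,"grip": 255},{"tx": 0,"ty": 0,"tz": 0,"ax": 0,"ay": 0,"az": 0,"grip": 255},{"tx": 0,"ty": 0,"tz": 0,"ax": 0,"ay": 0,"az": 0,"grip": 255}], "squeeze": 30}}

```text
t: 11.55
tool_pos: [0.6049, -0.2917, 0.0356]
orientation: [-3.133, -0.229, 0.0]
force: [0.2, -0.1, 0.5]
opening: 0.0252
```

Call:
{"fn": "step_arm", "kwargs": {"targets": [{"tx": 0,"ty": 0,"tz": 0,"ax": 0,"ay": 0,"az": 0,"grip": 255},{"tx": 0,"ty": 0,"tz": 0,"ax": 0,"ay": 0,"az": 0,"grip": 255},{"tx": 0,"ty": 0,"tz": 0,"ax": 0,"ay": 0,"az": 0,"grip": 255},{"tx": 0,"ty": 0,"tz": 0,"ax": 0,"ay": 0,"az": 0,"grip": 255}]}}

```text
t: 11.95
tool_pos: [0.6049, -0.2918, 0.0356]
orientation: [3.133, 0.229, -0.0]
force: [0.4, -0.4, 0.1]
opening: 0.0141
```

Call:
{"fn": "step_arm", "kwargs": {"targets": [{"tx": 0,"ty": 0,"tz": -10,"ax": 0,"ay": 0,"az": 0,"grip": 255},{"tx": 0,"ty": 0,"tz": -25,"ax": 0,"ay": 0,"az": 0,"grip": 255},{"tx": 0,"ty": 0,"tz": -40,"ax": 0,"ay": 0,"az": 0,"grip": 255},{"tx": 0,"ty": 0,"tz": -40,"ax": 0,"ay": 0,"az": 0,"grip": 255},{"tx": 0,"ty": 0,"tz": -40,"ax": 0,"ay": 0,"az": 0,"grip": 255},{"tx": 0,"ty": 0,"tz": -40,"ax": 0,"ay": 0,"az": 0,"grip": 255},{"tx": 0,"ty": 0,"tz": -40,"ax": 0,"ay": 0,"az": 0,"grip": 255},{"tx": 0,"ty": 0,"tz": -20,"ax": 0,"ay": 0,"az": 0,"grip": 255},{"tx": 0,"ty": 0,"tz": 0,"ax": 0,"ay": 0,"az": 0,"grip": 255},{"tx": 0,"ty": 0,"tz": 0,"ax": 0,"ay": 0,"az": 0,"grip": 255}]}}

```text
t: 12.95
tool_pos: [0.6048, -0.2916, 0.2903]
orientation: [-3.133, -0.229, 0.0]
force: [0.3, 1.0, -1.5]
opening: 0.0137
```

```bash
python3 - <<'E'
from h import *
from plant import robot
f=robot.read_camera("side")["frame"];cv2.imwrite("pics/side5.png",f)
s=robot.read_state();print(s["force"],s["wrist_torque"],s["opening"])
f=robot.read_camera("top")["frame"];cv2.imwrite("pics/top5.png",f)
delta([.605,-.291,.30],Rt(.149))
E
```

```text
[-0.11117967 -0.45880599 -1.80039844] [-0.00832452 -0.00272978  0.01486994] 0.013789380212470231
t 13.05 pos [ 0.604  -0.2912  0.2878] op 0.0134 F [ 0.49 -0.29 -2.91]
turn (tool) [-0.0026  0.0032 -0.0032]
shift before turn [  1.   -0.1 -12.2] after turn [  1.   -0.1 -12.2]
```

View pics/side5.png

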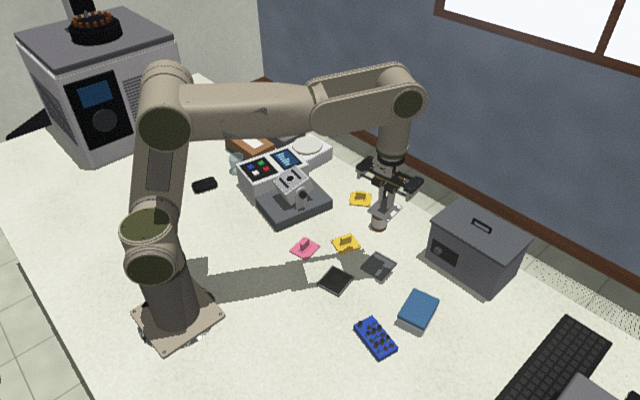

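```bash
python3 - <<'E'
from h import *
from scipy.optimize import least_squares
np.set_printoptions(precision=4,suppress=True)
S=lambda p:np.array((180+(p[0]+.5)/3.7-.5,100+(p[1]+.5)/3.7-.5))
M=lambda p:np.array((185+(p[0]+.5)/5.5-.5,135+(p[1]+.5)/5.2-.5))
keys=dict(b=(153,411,262,247),w=(236,424,278,270),g=(169,333,300,233),r=(252,345,319,254))
kp=dict(b=(-23,23),w=(-23,-23),g=(23,23),r=(23,-23))
seat=[((0,0),(516,333,408,290)),((28,32),(463,274,416,260)),((28,-32),(581,295,447,289)),((-28,32),(450,374,371,291)),((-28,-32),(567,391,400,323))]
def model(p):
    kx,ky,yaw,px,py,pz,th=p[:7];r=[]
    Rz=Rn.from_euler('z',yaw)
    off={"top":p[7:9],"side":p[9:11]}
    def add(X,m):
        r.extend(proj("top",X)+off["top"]-M(m[:2]));r.extend(proj("side",X)+off["side"]-S(m[2:]))
    for k in keys: add(np.array([kx,ky,.12])+Rz.apply([kp[k][0]/1e3,kp[k][1]/1e3,0]),keys[k])
    Rp=Rz*Rn.from_euler('y',-th)
    for a,m in seat: add(np.array([px,py,pz])+Rp.apply([a[0]/1e3,a[1]/1e3,0]),m)
    return np.r_[np.array(r)/.4,p[7:9]/.5,p[9:11]/1.5]
s=least_squares(model,[.558,.308,-.175,.58,.136,.15,.35,0,0,0,0])
C=np.linalg.inv(s.jac.T@s.jac)
print(s.x,np.sqrt(np.diag(C)),s.cost);print(s.fun.reshape(-1,4)*.4)
E
```

```text
[ 0.5578  0.3085 -0.1799  0.579   0.1359  0.1535  0.3308 -0.0356 -0.0325
 -0.0458  1.1238] [0.0015 0.0016 0.0097 0.0015 0.0015 0.0016 0.0341 0.4898 0.4877 0.4001
 0.3091] 7.75592678963174
[[-0.1894  0.1335 -0.1939 -0.0299]
 [-0.0393  0.3078  0.6507 -0.2961]
 [-0.0366 -0.1836 -0.0165 -0.0048]
 [ 0.0635  0.1499  0.1389  0.1481]
 [-0.0801  0.0437 -0.0364  0.13  ]
 [-0.1934  0.0372 -0.3662 -0.475 ]
 [ 0.4601 -0.2027 -0.0919  0.5452]
 [-0.2619 -0.3947 -0.3199 -0.2824]
 [ 0.3     0.1297  0.2385  0.1849]
 [-0.0285 -0.026  -0.0122  0.2997]]
```

```bash
cat >> h.py <<'E'
def goal(h,th=.335,P=(.579,.136,.1535),yaw=-.178,dx=0,dy=0,L=.0296):
    R=Rt(yaw,th);ax=R.as_matrix()
    return np.array(P)-ax[:,2]*(L+h)+ax[:,0]*dx+ax[:,1]*dy,R
E
python3 - <<'E'
from h import *
p,R=goal(.06);print(p)
delta(np.r_[p[:2],.2878],Rt(-.178))
delta(*goal(.06))
E
```

```text
[0.55000772 0.14121583 0.23811916]
t 13.05 pos [ 0.604  -0.2912  0.2878] op 0.0134 F [ 0.49 -0.29 -2.91]
turn (tool) [-0.002   0.0035  0.3238]
shift before turn [   9.4 -435.7    1.1] after turn [-129.7 -416.     0. ]
t 13.05 pos [ 0.604  -0.2912  0.2878] op 0.0134 F [ 0.49 -0.29 -2.91]
turn (tool) [-0.0562  0.3356  0.3205]
shift before turn [   9.6 -435.5   50.8] after turn [-138.9 -416.     4.3]
```

Translate first (12 rows), then yaw, then tilt.

Call:
{"fn": "step_arm", "kwargs": {"targets": [{"tx": 0,"ty": -20,"tz": 0,"ax": 0,"ay": 0,"az": 0,"grip": 255},{"tx": 1,"ty": -36,"tz": 0,"ax": 0,"ay": 0,"az": 0,"grip": 255},{"tx": 1,"ty": -36,"tz": 0,"ax": 0,"ay": 0,"az": 0,"grip": 255},{"tx": 1,"ty": -36,"tz": 0,"ax": 0,"ay": 0,"az": 0,"grip": 255},{"tx": 1,"ty": -36,"tz": 0,"ax": 0,"ay": 0,"az": 0,"grip": 255},{"tx": 1,"ty": -36,"tz": 0,"ax": 0,"ay": 0,"az": 0,"grip": 255},{"tx": 1,"ty": -36,"tz": 0,"ax": 0,"ay": 0,"az": 0,"grip": 255},{"tx": 1,"ty": -36,"tz": 0,"ax": 0,"ay": 0,"az": 0,"grip": 255},{"tx": 1,"ty": -36,"tz": 0,"ax": 0,"ay": 0,"az": 0,"grip": 255},{"tx": 1,"ty": -36,"tz": 0,"ax": 0,"ay": 0,"az": 0,"grip": 255},{"tx": 0,"ty": -36,"tz": 0,"ax": 0,"ay": 0,"az": 0,"grip": 255},{"tx": 0,"ty": -36,"tz": 0,"ax": 0,"ay": 0,"az": 0,"grip": 255},{"tx": 0,"ty": -20,"tz": 0,"ax": 0,"ay": 0,"az": 0.08,"grip": 255},{"tx": 0,"ty": 0,"tz": 0,"ax": 0,"ay": 0,"az": 0.08,"grip": 255},{"tx": 0,"ty": 0,"tz": 0,"ax": 0,"ay": 0,"az": 0.08,"grip": 255},{"tx": 0,"ty": 0,"tz": 0,"ax": 0,"ay": 0,"az": 0.084,"grip": 255},{"tx": 0,"ty": 0,"tz": 0,"ax": 0,"ay": 0.08,"az": 0,"grip": 255},{"tx": 0,"ty": 0,"tz": 0,"ax": 0,"ay": 0.08,"az": 0,"grip": 255},{"tx": 0,"ty": 0,"tz": 0,"ax": 0,"ay": 0.08,"az": 0,"grip": 255},{"tx": 0,"ty": 0,"tz": 0,"ax": 0,"ay": 0.095,"az": 0,"grip": 255}]}}

```text
t: 15.05
tool_pos: [0.5498, 0.1407, 0.2882]
orientation: [3.056, -0.273, 0.516]
force: [0.5, -0.7, -2.2]
opening: 0.0136
```

```bash
python3 - <<'E'
from h import *
delta(*goal(.03))
E
```

```text
t 15.05 pos [0.5498 0.1407 0.2882] op 0.0136 F [ 0.48 -0.7  -2.18]
turn (tool) [0.0012 0.0002 0.0001]
shift before turn [-16.3  -0.7  77.3] after turn [-16.3  -0.6  77.3]
```

Call:
{"fn": "step_arm", "kwargs": {"targets": [{"tx": -8,"ty": 0,"tz": 25,"ax": 0,"ay": 0,"az": 0,"grip": 255},{"tx": -8,"ty": -1,"tz": 25,"ax": 0,"ay": 0,"az": 0,"grip": 255},{"tx": 0,"ty": 0,"tz": 15,"ax": 0,"ay": 0,"az": 0,"grip": 255},{"tx": 0,"ty": 0,"tz": 12,"ax": 0,"ay": 0,"az": 0,"grip": 255},{"tx": 0,"ty": 0,"tz": 0,"ax": 0,"ay": 0,"az": 0,"grip": 255}]}}

```text
t: 15.55
tool_pos: [0.56, 0.1395, 0.2099]
orientation: [3.056, -0.273, 0.51]
force: [0.5, -0.1, -1.8]
opening: 0.0139
```

```bash
python3 - <<'E'
from h import *
from plant import robot
delta(*goal(.03))
for n in("side","top"):
    f=robot.read_camera(n)["frame"];f=f[130:240,230:350] if n=="side" else f[135:250,185:325]
    cv2.imwrite(f"pics/{n}6.png",cv2.resize(f,None,fx=5.5,fy=5.2,interpolation=cv2.INTER_CUBIC))
F=[];T=[]
E
```

```text
t 15.55 pos [0.56   0.1395 0.2099] op 0.0139 F [ 0.47 -0.12 -1.85]
turn (tool) [ 0.0019  0.0039 -0.0001]
shift before turn [-0.3  0.1 -0. ] after turn [-0.3  0.1 -0. ]
```

View pics/side6.png

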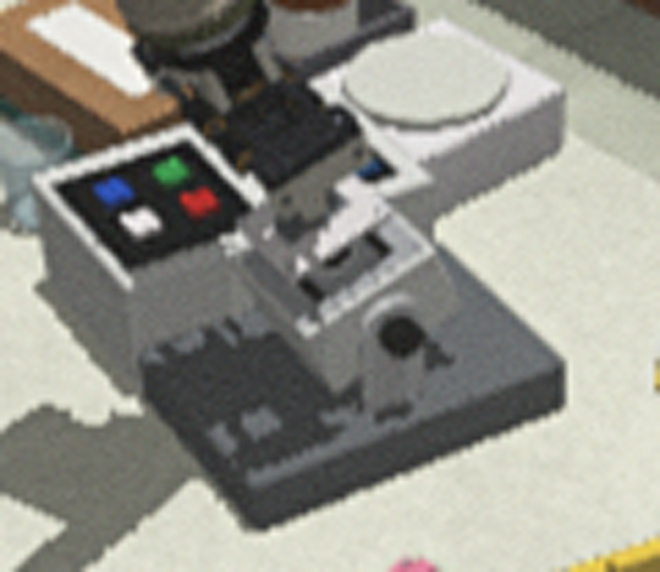

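View pics/top6.png

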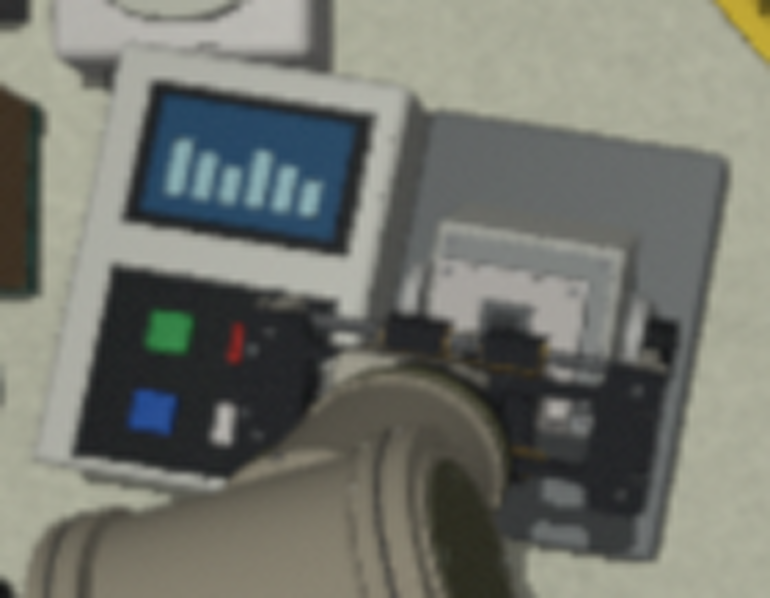

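Call:
{"fn": "step_arm", "kwargs": {"targets": [{"tx": 0,"ty": 0,"tz": 10,"ax": 0,"ay": 0.004,"az": 0,"grip": 255},{"tx": 0,"ty": 0,"tz": 10,"ax": 0,"ay": 0,"az": 0,"grip": 255},{"tx": 0,"ty": 0,"tz": 0,"ax": 0,"ay": 0,"az": 0,"grip": 255}]}}

```text
t: 15.95
tool_pos: [0.5666, 0.1386, 0.1918]
orientation: [3.055, -0.273, 0.519]
force: [-1.1, -0.6, -1.0]
opening: 0.014
```

```bash
cat >> h.py <<'E'
def feel(n=8,th=.335):
    from plant import robot
    R=None;A=[]
    for i in range(n):
        robot.read_camera("side");s=robot.read_state();R=Rn.from_rotvec(s["orientation"])
        A.append(np.r_[R.inv().apply(s["force"]),R.inv().apply(s["wrist_torque"])])
    A=np.array(A);print("tool F,T mean",np.round(A.mean(0),3),"sd",np.round(A.std(0),3))
    delta(*goal(0,th),s=s)
E
python3 -c "
from h import *
feel()"
```

```text
tool F,T mean [-0.663  0.139  1.643  0.035 -0.294  0.018] sd [0.402 0.209 0.712 0.023 0.03  0.024]
t 16.35 pos [0.5674 0.139  0.1942] op 0.014 F [-0.24 -0.31 -2.16]
turn (tool) [-0.0002 -0.0046 -0.0002]
shift before turn [-2.1  0.9 12.8] after turn [-2.1  0.9 12.8]
```

```bash
cat >> h.py <<'E'
def feel(n=8,th=.335,base=np.array([-.663,.139,1.643,.035,-.294,.018])):
    from plant import robot
    A=[];P=[];Q=[]
    for i in range(n):
        robot.read_camera("side");s=robot.read_state();R=Rn.from_rotvec(s["orientation"])
        A.append(np.r_[R.inv().apply(s["force"]),R.inv().apply(s["wrist_torque"])]);P.append(s["tool_pos"]);Q.append(R)
    A=np.array(A);print("rel base",np.round(A.mean(0)-base,3),"sd",np.round(A.std(0),3))
    s=dict(s);s["tool_pos"]=np.mean(P,0);s["orientation"]=Rn.concatenate(Q).mean().as_rotvec()
    delta(*goal(0,th),s=s)
E
```

Call:
{"fn": "step_arm", "kwargs": {"targets": [{"tx": 0,"ty": 0,"tz": 3,"ax": 0,"ay": 0,"az": 0,"grip": 255},{"tx": 0,"ty": 0,"tz": 2,"ax": 0,"ay": 0,"az": 0,"grip": 255},{"tx": 0,"ty": 0,"tz": 0,"ax": 0,"ay": 0,"az": 0,"grip": 255}]}}

```text
t: 16.65
tool_pos: [0.5686, 0.1386, 0.1884]
orientation: [3.055, -0.273, 0.522]
force: [0.7, 0.2, -2.3]
opening: 0.0136
```

```bash
python3 -c "
from h import *
feel(8)"
```

```text
rel base [-0.041 -0.186  0.31   0.02   0.016 -0.009] sd [0.522 0.501 0.515 0.016 0.02  0.031]
t 17.05 pos [0.5688 0.1386 0.189 ] op 0.014 F [-0.61 -0.46 -2.72]
turn (tool) [ 0.0001 -0.0039 -0.0002]
shift before turn [-1.8  0.8  7.4] after turn [-1.8  0.8  7.4]
```

Call:
{"fn": "step_arm", "kwargs": {"targets": [{"tx": -1,"ty": 0,"tz": 2,"ax": 0,"ay": 0,"az": 0,"grip": 255},{"tx": -1,"ty": 0,"tz": 2,"ax": 0,"ay": 0,"az": 0,"grip": 255},{"tx": 0,"ty": 0,"tz": 0,"ax": 0,"ay": 0,"az": 0,"grip": 255}]}}

```text
t: 17.35
tool_pos: [0.5679, 0.1387, 0.1839]
orientation: [3.055, -0.273, 0.521]
force: [-0.5, -0.3, -2.1]
opening: 0.0141
```

```bash
python3 -c "
from h import *
feel(8)"
```

```text
rel base [0.136 0.082 0.055 0.007 0.013 0.002] sd [0.424 0.293 0.413 0.033 0.023 0.018]
t 17.75 pos [0.5683 0.1388 0.1846] op 0.0136 F [ 0.1   0.1  -2.26]
turn (tool) [ 0.0001 -0.004  -0.0002]
shift before turn [0.2 0.8 3.4] after turn [0.2 0.8 3.4]
```

Call:
{"fn": "step_arm", "kwargs": {"targets": [{"tx": 0,"ty": 0.5,"tz": 1,"ax": 0,"ay": 0,"az": 0,"grip": 255},{"tx": 0,"ty": 0,"tz": 1,"ax": 0,"ay": 0,"az": 0,"grip": 255},{"tx": 0,"ty": 0,"tz": 0,"ax": 0,"ay": 0,"az": 0,"grip": 255}]}}

```text
t: 18.05
tool_pos: [0.5689, 0.1381, 0.1827]
orientation: [3.055, -0.273, 0.523]
force: [-0.2, -0.1, -1.0]
opening: 0.0141
```

```bash
python3 -c "
from h import *
feel(8)"
```

```text
rel base [ 0.027  0.222 -0.688 -0.049 -0.004 -0.024] sd [0.379 0.411 0.63  0.029 0.029 0.04 ]
t 18.45 pos [0.5689 0.1381 0.1828] op 0.0139 F [-0.32  0.1  -1.12]
turn (tool) [ 0.0001 -0.004  -0.0002]
shift before turn [0.1 0.3 1.4] after turn [0.1 0.3 1.4]
```

Call:
{"fn": "step_arm", "kwargs": {"targets": [{"tx": 0,"ty": 0,"tz": 1,"ax": 0,"ay": 0,"az": 0,"grip": 255},{"tx": 0,"ty": 0,"tz": 0,"ax": 0,"ay": 0,"az": 0,"grip": 255}]}}

```text
t: 18.65
tool_pos: [0.5692, 0.1381, 0.1819]
orientation: [3.055, -0.273, 0.523]
force: [-2.1, -1.1, 1.2]
opening: 0.0135
```

```bash
python3 -c "
from h import *
feel(10)"
```

```text
rel base [-0.309  0.337 -2.807 -0.132 -0.122 -0.018] sd [0.521 0.596 0.557 0.027 0.033 0.02 ]
t 19.15 pos [0.5692 0.1381 0.1819] op 0.0138 F [-0.57 -0.29  0.58]
turn (tool) [ 0.     -0.0041 -0.0002]
shift before turn [0.1 0.3 0.5] after turn [0.1 0.3 0.5]
```

Call:
{"fn": "step_arm", "kwargs": {"targets": [{"tx": 0,"ty": 0,"tz": 1,"ax": 0,"ay": 0,"az": 0,"grip": 255},{"tx": 0,"ty": 0,"tz": 0,"ax": 0,"ay": 0,"az": 0,"grip": 255}]}}

```text
t: 19.35
tool_pos: [0.5696, 0.1381, 0.181]
orientation: [3.055, -0.273, 0.523]
force: [-3.0, -0.4, 2.9]
opening: 0.014
```

```bash
python3 -c "
from h import *
feel(10)"
```

```text
rel base [-1.248  1.058 -5.166 -0.174 -0.271 -0.018] sd [0.582 0.659 0.615 0.021 0.025 0.038]
t 19.85 pos [0.5696 0.138  0.181 ] op 0.0137 F [-3.42  0.11  3.68]
turn (tool) [ 0.     -0.0041 -0.0002]
shift before turn [ 0.1  0.3 -0.5] after turn [ 0.1  0.3 -0.5]
```

Call:
{"fn": "step_arm", "kwargs": {"targets": [{"tx": 0.6,"ty": 0,"tz": 0,"ax": 0,"ay": -0.02,"az": 0,"grip": 255},{"tx": 0.6,"ty": 0,"tz": 0,"ax": 0,"ay": -0.02,"az": 0,"grip": 255},{"tx": 0,"ty": 0,"tz": 0,"ax": 0,"ay": 0,"az": 0,"grip": 255}]}}

```text
t: 20.15
tool_pos: [0.5709, 0.1378, 0.1813]
orientation: [3.069, -0.275, 0.46]
force: [-2.2, 0.7, 2.6]
opening: 0.0137
```

```bash
python3 -c "
from h import *
feel(10)"
```

```text
rel base [-0.087 -0.181 -5.525 -0.051  0.012  0.007] sd [0.371 0.444 0.554 0.032 0.095 0.039]
t 20.65 pos [0.5708 0.1379 0.1814] op 0.0138 F [-1.38  0.91  2.72]
turn (tool) [-0.0001  0.0357 -0.0003]
shift before turn [-1.3  0.4 -0.5] after turn [-1.3  0.4 -0.5]
```

```bash
python3 -c "
from h import *
feel(10)"
```

```text
rel base [ 0.757 -0.255 -5.314 -0.012  0.211  0.022] sd [0.401 0.795 0.397 0.017 0.056 0.025]
t 21.15 pos [0.5708 0.1379 0.1814] op 0.0133 F [-0.79 -1.01  4.09]
turn (tool) [-0.0001  0.0356 -0.0002]
shift before turn [-1.2  0.4 -0.4] after turn [-1.2  0.4 -0.5]
```

```bash
python3 -c "
from h import *
feel(10);feel(10)"
```

```text
rel base [ 1.212e+00 -6.240e-01 -5.255e+00  6.500e-02  3.380e-01 -4.000e-03] sd [0.506 0.358 0.472 0.033 0.059 0.033]
t 21.65 pos [0.5708 0.1379 0.1814] op 0.0136 F [0.29 0.93 4.56]
turn (tool) [-0.0001  0.0357 -0.0002]
shift before turn [-1.2  0.4 -0.4] after turn [-1.2  0.4 -0.5]
rel base [ 2.177e+00 -6.730e-01 -5.270e+00  1.250e-01  4.580e-01 -5.000e-03] sd [0.446 0.321 0.31  0.028 0.035 0.023]
t 22.15 pos [0.5708 0.1379 0.1814] op 0.0136 F [0.31 0.56 3.22]
turn (tool) [-0.0001  0.0357 -0.0002]
shift before turn [-1.2  0.4 -0.5] after turn [-1.2  0.4 -0.5]
```

Call:
{"fn": "step_arm", "kwargs": {"targets": [{"tx": 0,"ty": 0,"tz": -3,"ax": 0,"ay": 0,"az": 0,"grip": 255},{"tx": 0,"ty": 0,"tz": -3,"ax": 0,"ay": 0,"az": 0,"grip": 255},{"tx": -0.6,"ty": 0,"tz": 0,"ax": 0,"ay": 0.02,"az": 0,"grip": 255},{"tx": 0,"ty": 0,"tz": 0,"ax": 0,"ay": 0,"az": 0,"grip": 255}]}}

```text
t: 22.55
tool_pos: [0.5673, 0.1381, 0.1856]
orientation: [3.062, -0.273, 0.491]
force: [-0.4, 0.2, -1.9]
opening: 0.0138
```

```bash
python3 -c "
from h import *
feel(10,.32)
from plant import robot
for n in('side','top'):
    f=robot.read_camera(n)['frame'];f=f[150:220,250:340] if n=='side' else f[135:250,185:325]
    k=7 if n=='side' else 5.2
    cv2.imwrite(f'pics/{n}7.png',cv2.resize(f,None,fx=k,fy=k,interpolation=cv2.INTER_CUBIC))
"
```

```text
rel base [ 0.19   0.031 -0.124 -0.001  0.018 -0.018] sd [0.321 0.391 0.477 0.038 0.03  0.029]
t 23.05 pos [0.5681 0.1382 0.1865] op 0.0138 F [ 0.47  0.24 -2.2 ]
turn (tool) [ 0.0003  0.0015 -0.0001]
shift before turn [0.2 0.2 5.2] after turn [0.2 0.2 5.2]
```

View pics/side7.png

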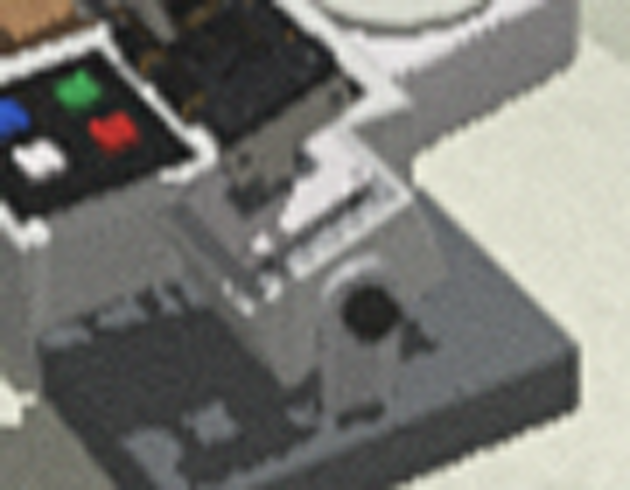

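View pics/top7.png

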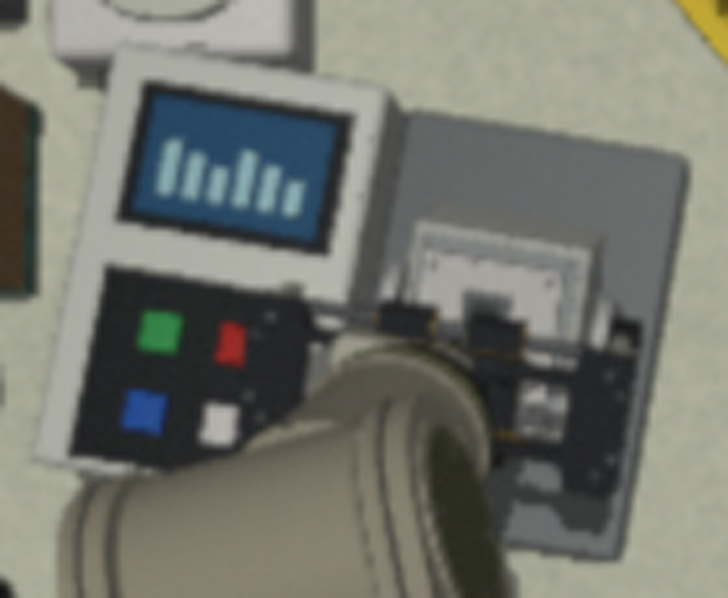

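```bash
python3 - <<'E'
from h import *
from plant import robot
s=robot.read_state();c=robot.read_camera("top")["frame"]
cs=robot.read_camera("side")["frame"]
R=Rt(-.178,.318);T=np.array([.5681,.1382,.1865])
k=8
def draw(n,img,o,sz):
    im=cv2.resize(img[o[1]:o[1]+sz[1],o[0]:o[0]+sz[0]],None,fx=k,fy=k,interpolation=cv2.INTER_CUBIC)
    off=np.array([0,1.1]) if n=="side" else 0
    def poly(Q,col):
        q=[((proj(n,X)+off-o+.5)*k).astype(int) for X in Q];cv2.polylines(im,[np.array(q)],True,col,1)
    poly([T+R.apply([a*.042,b*.038,.0296-.008]) for a,b in((1,1),(1,-1),(-1,-1),(-1,1))],(0,0,255))
    P=np.array([.579,.136,.1535])
    poly([P+R.apply([a*.055,b*.05,.006]) for a,b in((1,1),(1,-1),(-1,-1),(-1,1))],(0,255,0))
    cv2.imwrite(f"pics/{n}8.png",im)
draw("top",c,np.array([250,165]),(70,65));draw("side",cs,np.array([255,150]),(80,65))
E
```

```text
(no output)
```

View pics/top8.png

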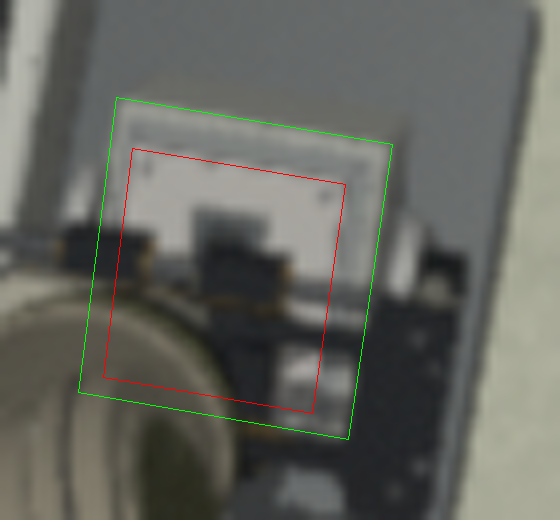

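View pics/side8.png

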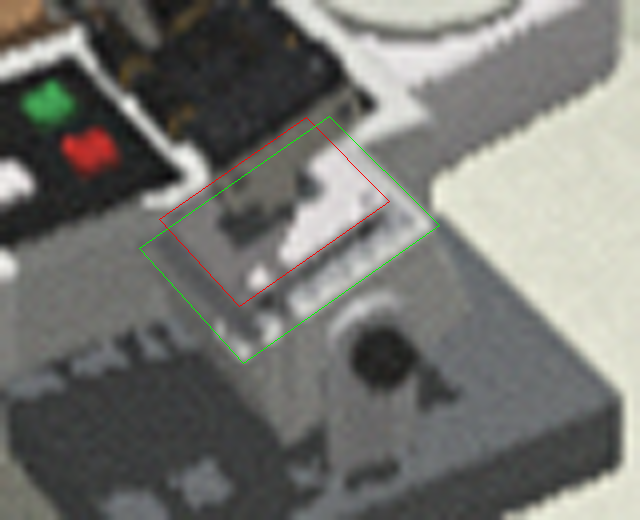

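Call:
{"fn": "step_arm", "kwargs": {"targets": [{"tx": 0,"ty": 0,"tz": 2,"ax": 0,"ay": 0,"az": 0,"grip": 255},{"tx": 0,"ty": 0,"tz": 2,"ax": 0,"ay": 0,"az": 0,"grip": 255},{"tx": 0,"ty": 0,"tz": 1,"ax": 0,"ay": 0,"az": 0,"grip": 255},{"tx": 0,"ty": 0,"tz": 1,"ax": 0,"ay": 0,"az": 0,"grip": 255},{"tx": 0,"ty": 0,"tz": 0,"ax": 0,"ay": 0,"az": 0,"grip": 255}]}}

```text
t: 23.75
tool_pos: [0.5701, 0.1379, 0.1813]
orientation: [3.062, -0.274, 0.492]
force: [-3.6, 0.2, 2.2]
opening: 0.0136
```

```bash
python3 -c "
from h import *
feel(10,.32);feel(10,.32)"
```

```text
rel base [-1.84   0.688 -4.805 -0.181 -0.359 -0.009] sd [0.222 0.563 0.65  0.026 0.019 0.029]
t 24.25 pos [0.5702 0.1379 0.1813] op 0.0139 F [-3.75 -0.13  2.83]
turn (tool) [ 0.0001  0.001  -0.0002]
shift before turn [-0.2  0.3 -0.4] after turn [-0.2  0.3 -0.4]
rel base [-1.984  0.994 -5.272 -0.201 -0.338 -0.014] sd [0.554 0.371 0.321 0.029 0.033 0.019]
t 24.75 pos [0.5702 0.1379 0.1811] op 0.014 F [-3.51  0.16  3.4 ]
turn (tool) [ 0.      0.001  -0.0002]
shift before turn [-0.2  0.3 -0.5] after turn [-0.2  0.3 -0.5]
```

Call:
{"fn": "step_arm", "kwargs": {"targets": [{"tx": -0.2,"ty": 0,"tz": 0.5,"ax": 0,"ay": 0,"az": 0,"grip": 255},{"tx": 0,"ty": 0,"tz": 0.5,"ax": 0,"ay": 0,"az": 0,"grip": 255},{"tx": 0,"ty": 0,"tz": 0,"ax": 0,"ay": 0,"az": 0,"grip": 255}]}}

```text
t: 25.05
tool_pos: [0.5705, 0.1379, 0.1803]
orientation: [3.062, -0.274, 0.493]
force: [-4.9, -0.7, 4.2]
opening: 0.0135
```

```bash
python3 -c "
from h import *
feel(10,.32);feel(10,.32);feel(10,.32)"
```

```text
rel base [-1.679  1.595 -8.02  -0.328 -0.289 -0.015] sd [0.433 0.728 0.368 0.03  0.033 0.02 ]
t 25.55 pos [0.5705 0.1379 0.1803] op 0.0138 F [-3.54 -1.49  5.65]
turn (tool) [-0.      0.0006 -0.0002]
shift before turn [-0.1  0.3 -1.4] after turn [-0.1  0.3 -1.4]
rel base [-1.404  1.472 -7.854 -0.328 -0.289 -0.034] sd [0.612 0.531 0.193 0.032 0.023 0.029]
t 26.05 pos [0.5705 0.1379 0.1803] op 0.0139 F [-4.17 -1.34  5.48]
turn (tool) [-0.      0.0006 -0.0002]
shift before turn [-0.1  0.3 -1.4] after turn [-0.1  0.3 -1.4]
rel base [-1.444  1.465 -7.66  -0.337 -0.298 -0.024] sd [0.476 0.527 0.365 0.034 0.044 0.026]
t 26.55 pos [0.5705 0.1379 0.1803] op 0.0137 F [-4.56 -0.75  5.68]
turn (tool) [ 0.      0.0006 -0.0002]
shift before turn [-0.1  0.3 -1.4] after turn [-0.1  0.3 -1.4]
```

Call:
{"fn": "step_arm", "kwargs": {"targets": [{"tx": 0,"ty": 0,"tz": 0.4,"ax": 0,"ay": 0,"az": 0,"grip": 255},{"tx": 0,"ty": 0,"tz": 0.3,"ax": 0,"ay": 0,"az": 0,"grip": 255},{"tx": 0,"ty": 0,"tz": 0,"ax": 0,"ay": 0,"az": 0,"grip": 255},{"tx": 0,"ty": 0,"tz": 0,"ax": 0,"ay": 0,"az": 0,"grip": 255}]}}

```text
t: 26.95
tool_pos: [0.5706, 0.1379, 0.1798]
orientation: [3.062, -0.274, 0.493]
force: [-5.2, -0.5, 6.2]
opening: 0.0138
```

```bash
python3 - <<'E'
from h import *
feel(10,.32);feel(10,.32)
from plant import robot
c=robot.read_camera("top")["frame"];cs=robot.read_camera("side")["frame"]
cv2.imwrite("pics/top9.png",c)
R=Rt(-.178,.319);T=np.array([.5708,.1379,.1796]);k=9;o=np.array([255,150]);n="side"
im=cv2.resize(cs[150:215,255:335],None,fx=k,fy=k,interpolation=cv2.INTER_CUBIC)
q=np.array([((proj(n,T+R.apply([a*.042,b*.038,.0216]))+[0,1.1]-o+.5)*k).astype(int) for a,b in((1,1),(1,-1),(-1,-1),(-1,1))])
cv2.polylines(im,[q],True,(0,0,255),1);cv2.imwrite("pics/side9.png",im)
E
```

```text
rel base [-2.295  1.582 -9.495 -0.386 -0.424 -0.017] sd [0.55  0.368 0.414 0.03  0.025 0.034]
t 27.45 pos [0.5706 0.1378 0.1798] op 0.0139 F [-6.61 -0.75  6.49]
turn (tool) [-0.      0.0006 -0.0002]
shift before turn [-0.2  0.3 -1.9] after turn [-0.2  0.3 -1.9]
rel base [-2.141e+00  1.756e+00 -9.297e+00 -3.920e-01 -4.290e-01 -9.000e-03] sd [0.788 0.458 0.456 0.027 0.033 0.03 ]
t 27.95 pos [0.5706 0.1378 0.1798] op 0.0134 F [-4.42 -1.41  6.73]
turn (tool) [-0.      0.0006 -0.0002]
shift before turn [-0.1  0.3 -1.9] after turn [-0.1  0.3 -1.9]
```

View pics/side9.png

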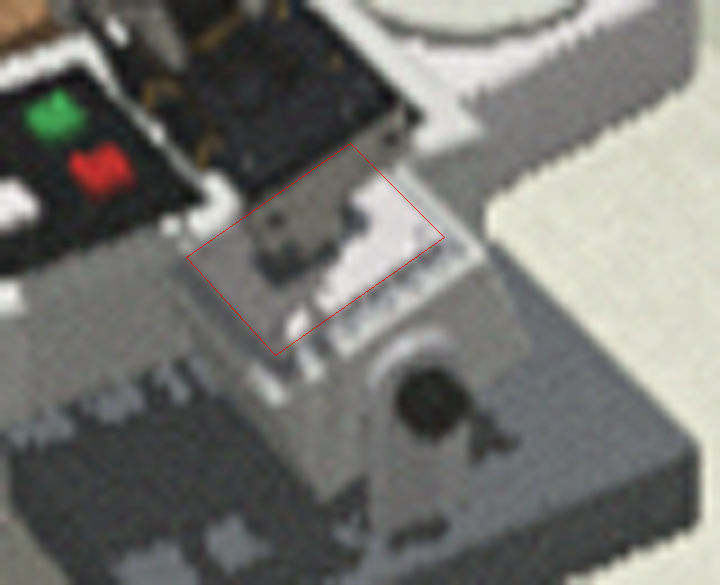

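View pics/top9.png

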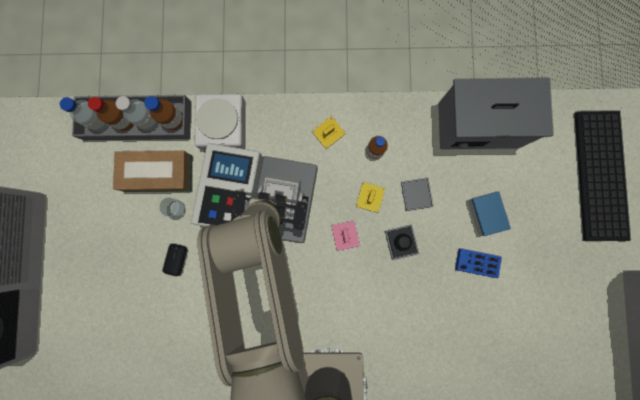

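```bash
python3 -c "
from plant import robot
print(robot.close_job())
s=robot.read_state();print(s['t'],s['force'],s['opening'])"
```

```text
the job is handed in; nothing more can be done
None
the job is handed in; nothing more can be done
```

I pressed the blue, white and green keys in that order, lifted the white tile by its fin, and handed the job in at about 28 s with the tile held on the measuring head. The interface gives no verdict. I also could not read key travel, the seat bar forces or the tile's pose directly.

**Keys:** Each press ended with the TCP about 5 mm below key contact, at roughly 8–11 N. I did not check key travel beyond that. I never pressed on the red key.

**Tile on the head:**
- **Push:** The last checks showed a steady push of about 9.4 N along the slope normal. The force rose by about 2.7 N per mm, which matches both bars giving way together; the last 0.7 mm read a little softer. I expect about 4–5 N on each bar.
- **Grip:** The grip was set to 30 N, and the opening held at 14 mm.
- **Centring:** The tool pose and the camera overlay agreed to a few mm.

**Checks that disagreed:**
- **Slope:** The cameras gave 0.33 rad, and the force and moment feel suggested 0.30–0.32. I used 0.32, so the remaining error should be within about 0.02–0.03 rad.
- **Sideways force:** About 2 N of force stayed along the slope and about 1.6 N across it, probably friction on the rubber. This limits how exactly I can say the push is shared between the bars.

In the last pictures the light trap and the other things I could see had not moved.

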